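# Lever open the hatch and tilt the long bar out

## Robot

A 7-joint arm with a two-finger parallel gripper is mounted at the origin on a cart in front of the work surface, level with it; the furniture and walls round the work are solid. World frame = base frame: x ahead of the robot, y to its left, z up, the work surface at z = 0. Lengths are in m, angles in rad, forces in N, time in s.
With the tool pointing down it reaches from about 0.425 to 0.825 m from the base axis. Payload 3.6 kg.
Tool frame: the origin (TCP) lies at the very end of the fingers, on their centre line; the grasp point (between the pads) lies 19 mm behind it; y points along the fingers, z is the direction in which the jaws open and shut, and the axes are right-handed (so a half turn about y gives the same grasp; the last joint's range is limited). The gripper opens to 85 mm and grips with 20 to 120 N. Pads are 22 mm wide; open, the fingers measure 114 mm over their backs; the gripper's body (76 mm by 85 mm) begins 54 mm behind the grasp point. The pads swing forward as they close: fully open they stand 13 mm farther back than shut.
Start: joints at [-1.145, 0.615, -0.013, 1.423, 0.008, 1.103, -0.04], TCP at [0.284, 0.585, 0.231] pointing down, gripper open.
Joint ranges: [-3.12, 3.12], [-0.3, 2.06], [-1.34, 1.32], [0.26, 2.42], [-1.36, 4.5], [0.01, 1.98], [-2.84, 2.84]. Speed limits (rad/s): [2.79, 2.79, 3.14, 3.14, 3.14, 3.14, 3.14].

## Interface

Orientations are given as a 3x3 rotation matrix whose columns are the frame's x, y, z axes.
In Python, from plant import bot gives the robot as it stands. The module is installed in compiled form; this text tells all that it offers. Calls block until the motion is done:
- bot.move_ptp(position, orientation): joint-space move of the TCP to a pose.
- bot.move_straight(position, speed=0.15, orientation=None, force_limit=None): straight line of the TCP; orientation=None keeps the orientation; speed is the mean speed in m/s. With force_limit (N) it stops when the force on the tool has changed by that much, and returns True; else False.
- bot.move_joints(angles): joint-space move.
- bot.let_go() and bot.grab(newtons=None): open the fingers fully, or close them until they stop; newtons is the grip in N (None keeps the last).
- bot.hold(seconds).
- bot.solve_ik(position, orientation): joint angles nearest the present ones, or None.
- bot.get_image(name): name is "scene" or "top"; returns a dict with "frame" (384x512x3 uint8, red, green, blue), "range_z" (384x512 float32, m along the optical axis (not along the pixel's ray), 0 where there is no reading), "mtx" (3x3 intrinsics, pixels), "pose" (4x4, takes a point from camera to world coordinates). Camera axes: x right, y up, looking along -z (the intrinsics and any distortion apply to the point x, -y, -z); pixel columns grow to the right and rows downward; lengths in m; the calibration is good to about 2 mm. A picture is of the moment at which its call begins.
A pose or a line that the arm cannot do raises bot.PlanningError and nothing moves.
- bot.hand_in(): hands the job in, once; it reports no verdict.
Readings, each from a call of its own:
- bot.read_time(): time.
- bot.read_joint_pos(): joint angles.
- bot.read_qd(): joint speeds.
- bot.read_joint_torque(): joint torques, N m.
- bot.read_position(): TCP position.
- bot.read_ee_rot(): TCP orientation.
- bot.read_force(): force on the tool from outside, world axes, zero at the start.
- bot.read_moment(): the same for the moment, N m.
- bot.read_width(): opening from 0.0 (shut) to 1.0 (fully open).
Only numpy, scipy, OpenCV 4.12 (cv2) and the standard library are available. Lean on these libraries where they do the work, as an engineer would, in place of code of your own. Each camera call takes 0.05 s, during which the arm holds its last target. There are 200 camera calls.

## Task

A steel parallel bar has been left inside the low grey case. Slip the scraper's blade into the notch under the front edge of the case's hinged cover, lever the cover up with it and swing it fully upright so that it stays open, then lay the scraper back down on the bench. Take hold of the bar, which is longer than the hatch, tilt it out through the opening left end first, and finish still holding it, at rest and well clear above the case (all of it at least 5 cm above the case's top), leaving the cup, the bushings and the V-block where they stand.

Things in the scene. Friction and masses are not known exactly. Their poses are not given: they have to be found in the camera images.
- case: low grey sheet-metal case fixed to the bench, 134 (x) x 206 (y) x 56 mm high, plus a flat 20 mm foot flange at each y end. Origin: centre of its underside; x points away from the robot, y left, z up. Sheet 3 mm thick: inner floor at z = 3, inside x = -64..64, y = -100..100 mm
- deck_edge (a point): middle of the edge where the case's fixed top deck ends and the hatch begins: x = 0, y = +10, z = 56 mm in the case's frame. The deck (z = 53 to 56 mm) covers y = -100 to +10 mm; the hatch opening runs from y = +10 to +100 mm (90 mm) and is 128 mm wide in x, under the hinged cover
- cover (a joint): angle of the plain aluminium hinged cover, rad: 0 shut, grows as the edge toward the robot rises, upright 1.57, stop 1.9. Plate 132 x 93 x 3 mm on the rim (z = 56..59), 120 g, no handle; hinge line along the case's y at x = +65, z = 56 mm, cover centred on y = +55 mm. Stiff hinge (0.12 N m): stays where left; 2 N at the free edge lifts it
- notch (a point): centre of the pry notch, on the outer face of the front wall (case frame x = -67, y = +55, z = 50 mm): a cut-out 40 mm wide in y and 12 mm high (z = 44 to 56), right under the cover's free edge and open to the inside: a blade put in level from the front can go far in and lift the cover
- cover_front_edge (a point): middle of the cover's free edge, on its underside, 132 mm from the hinge line; moves with the cover
- scraper: scraper lying on the bench, 80 g: wooden handle 96 x 22 x 18 mm (long, wide, high), flat steel blade 18 mm wide, 2.5 mm thick. Origin: underside of the handle's middle; x toward the blade, z up as it lies. Handle from x = -48 to +48, ferrule to 56, blade to 130 mm; the blade's mid-plane is at z = 9 mm
- blade_tip (a point): middle of the blade's end edge, on the scraper at x = +130, y = 0, z = 9 mm
- bar: plain steel parallel bar with three holes, 10 (x) x 120 (y) x 20 mm high, about 250 g, lying on the case's inner floor along the case's y (within 5 degrees). Origin: centre of its underside; y along its length. Its left end (+y) lies under the hatch, its right end under the fixed deck
- bar_left_end (a point): centre of the bar's left end face (+y end), at y = +60, z = 10 mm in the bar's frame
- bar_right_end (a point): centre of the bar's right end face (-y end), at y = -60, z = 10 mm in the bar's frame
- tin_cup: tin cup with small tools in it, 58 mm across, 95 mm high, a bystander; origin: centre of its underside
- bushing_0: flanged steel bushing, 39 mm across, 36 mm high, a bystander; origin: centre of its underside
- bushing_1: slimmer flanged steel bushing, 32 mm across, 52 mm high, a bystander; origin: centre of its underside
- v_block: steel V-block, 45 x 32 x 30 mm, a bystander; origin: centre of its underside

How it is judged:
On the way, in this order (a step that is already met when the one before it is completed fails the run):
1. the cover is levered up with the scraper (value of joint cover above 0.2 rad and contact force between scraper and case above 0.2 N and contact force between the fingers and case below 0.2 N), for 0.1 s.
2. the cover stands open and the scraper lies on the bench, let go (value of joint cover above 1.4 rad and height (world z) of scraper below 0.02 m and height (world z) of blade_tip below 0.03 m and contact force between the fingers and scraper below 0.1 N and contact force between scraper and case below 0.1 N), for 0.1 s.
3. the bar's left end is out above the case while its right end is still under the deck (height (world z) of bar_left_end above 0.06 m and height (world z) of bar_right_end below 0.05 m and y of bar_right_end in the frame of case below 0.01 m), for 0.05 s.
At the end, for the whole second after the job is handed in: Fingers hold the bar (over 2 N) at rest (under 3 cm/s), clear of case and scraper, both end centres over 112 mm above the bench; cover open beyond 1.3 rad; scraper lying on the bench (origin below 20 mm, tip below 30 mm) and off the case (height (world z) of each of bar_left_end, bar_right_end above 0.112 m and contact force between the fingers and bar above 2 N and contact force between each of bar, scraper and case below 0.1 N and contact force between bar and scraper below 0.1 N and linear speed of bar below 0.03 m/s and value of joint cover above 1.3 rad and height (world z) of scraper below 0.02 m and height (world z) of blade_tip below 0.03 m); the arm keeps its last pose, push and grip.
It fails at once if the cup, a bushing or the V-block is shifted by more than 3 cm (distance of any of tin_cup, bushing_0, bushing_1, v_block from where it was at the start of the episode above 0.03 m).
It also fails if it takes over 61 s, if anything falls off the work surface, if the arm or the gripper's body presses on something with over 40 N, if the wrist force passes 120 N, or if a joint passes its speed limit or range.

## Working session

There is one attempt and no reset: what is moved stays moved. The work goes in short steps, each a Python script; the robot and the scene stay as the last script left them, time stands still between calls to the robot, and variables do not carry over. Pictures are saved under pics/ and viewed, about 8 in all and at most 12, crops included, and the job is handed in when it is done.

```bash
mkdir -p pics; ls; python3 - <<'E'
from plant import bot
import cv2,numpy as np
for n in("scene","top"):
    d=bot.get_image(n); cv2.imwrite(f"pics/{n}0.png",d["frame"][:,:,::-1]); np.savez(f"pics/{n}0.npz",**d)
    print(n,d["mtx"].round(1).tolist(),d["pose"].round(3).tolist())
a=cv2.imread("pics/scene0.png");b=cv2.imread("pics/top0.png")
cv2.imwrite("pics/both0.png",np.vstack([a,b])[:, :] if 0 else np.hstack([a,b])[:, :])
print(bot.read_ee_rot().round(2).tolist(),bot.read_time())
E
```

```text
pics
scene [[369.5, 0.0, 261.0], [0.0, 369.5, 189.1], [0.0, 0.0, 1.0]] [[0.613, 0.588, -0.529, 0.004], [-0.79, 0.446, -0.42, -0.449], [-0.011, 0.675, 0.738, 0.813], [0.0, 0.0, 0.0, 1.0]]
top [[376.5, 0.0, 254.8], [0.0, 376.5, 190.6], [0.0, 0.0, 1.0]] [[-0.018, 0.988, -0.15, 0.403], [-1.0, -0.016, 0.013, -0.021], [0.01, 0.15, 0.989, 1.148], [0.0, 0.0, 0.0, 1.0]]
[[0.9, -0.0, 0.44], [-0.44, -0.0, 0.9], [0.0, -1.0, -0.0]] 0.1
```

View pics/scene0.png

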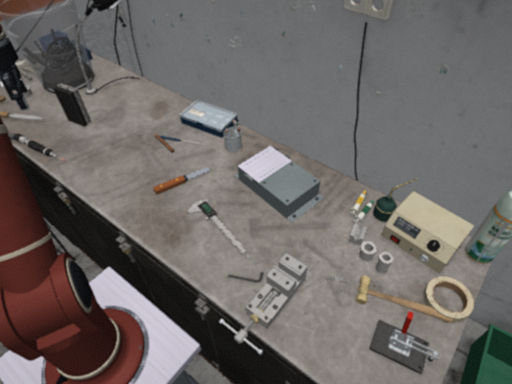

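View pics/top0.png

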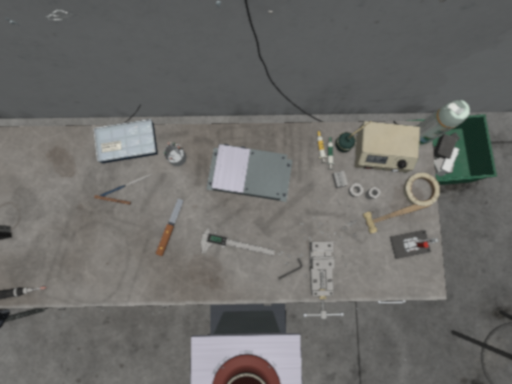

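```bash
cat >h.py <<'E'
import numpy as np,cv2
def proj(d,P):
    P=np.atleast_2d(P); c=(np.linalg.inv(d["pose"])@np.c_[P,np.ones(len(P))].T)[:3].T
    q=c*[1,-1,-1]; u=(d["mtx"]@q.T).T; return u[:,:2]/u[:,2:]
def ray(d,uv,z):
    uv=np.atleast_2d(uv).astype(float); q=np.linalg.solve(d["mtx"],np.c_[uv,np.ones(len(uv))].T).T*[1,-1,-1]
    r=q@d["pose"][:3,:3].T; o=d["pose"][:3,3]; return o+r*((z-o[2])/r[:,2])[:,None]
def show(d,fn,box,s):
    x0,y0,x1,y1=box; cv2.imwrite(fn,cv2.resize(d["frame"][y0:y1,x0:x1,::-1],None,fx=s,fy=s,interpolation=cv2.INTER_CUBIC))
E
python3 - <<'E'
from h import *
T=np.load("pics/top0.npz");S=np.load("pics/scene0.npz")
a=cv2.resize(T["frame"][130:270,140:300,::-1],None,fx=5,fy=5,interpolation=cv2.INTER_CUBIC)[:600]
cv2.imwrite("pics/c1.png",a[:,:800])
show(S,"pics/c2.png",(145,140,325,225),4.4)
for n,d in(("T",T),("S",S)):
    hsv=cv2.cvtColor(d["frame"],cv2.COLOR_RGB2HSV); 
    m=((hsv[...,0]<15)&(hsv[...,1]>120)&(hsv[...,2]>90)).astype(np.uint8)
    k,l,st,c=cv2.connectedComponentsWithStats(m)
    for i in range(1,k):
        if st[i,4]>25:
            ys,xs=np.where(l==i); r=cv2.minAreaRect(np.c_[xs,ys].astype(np.float32)); print(n,"orange",c[i].round(1),st[i,4],ray(d,c[i],.012).round(4)[0],r)
    if n=="T":
        print(hsv[170,230],hsv[170,265],hsv[215,176])
E
```

```text
T orange [164.3 239.9] 156 [0.4313 0.2377 0.012 ] ((164.32440185546875, 239.73727416992188), (5.488471984863281, 30.445484161376953), 21.250505447387695)
T orange [248.9 375.3] 298 [ 0.0455 -0.009   0.012 ] ((246.0, 374.0), (18.0, 62.0), 90.0)
[126  13 194] [ 90  15 122] [105  14 147]
S orange [23.4  4.1] 190 [0.8785 1.8961 0.012 ] ((27.5, 5.5), (35.0, 11.0), 0.0)
S orange [163.4 142.2] 33 [0.5486 0.3954 0.012 ] ((163.50001525878906, 142.50001525878906), (21.21320343017578, 1.4142135381698608), 45.0)
S orange [168.5 183.6] 169 [0.4283 0.2401 0.012 ] ((168.6206817626953, 183.55172729492188), (5.570859909057617, 31.939598083496094), 68.19859313964844)
S orange [ 40.2 293.7] 1840 [0.0009 0.2152 0.012 ] ((36.897254943847656, 288.7260437011719), (44.35860061645508, 69.99061584472656), 69.44395446777344)
S orange [  1.9 314.7] 106 [-0.0798  0.2368  0.012 ] ((3.0, 311.0), (30.0, 6.0), 90.0)
S orange [126.2 347.5] 1234 [ 0.0459 -0.0449  0.012 ] ((121.62052154541016, 347.28387451171875), (39.237552642822266, 74.89811706542969), 4.698680400848389)
S orange [407.7 321.4] 98 [ 0.4613 -0.4932  0.012 ] ((407.66082763671875, 322.253173828125), (5.925492763519287, 22.12183952331543), 16.389541625976562)
S orange [ 57.1 336. ] 430 [-0.0303  0.0939  0.012 ] ((57.32475280761719, 335.85565185546875), (10.153462409973145, 45.18290710449219), 66.03751373291016)
S orange [ 50.9 373.7] 207 [-0.0807  0.0345  0.012 ] ((52.0, 372.5), (21.0, 12.0), 90.0)
```

View pics/c1.png

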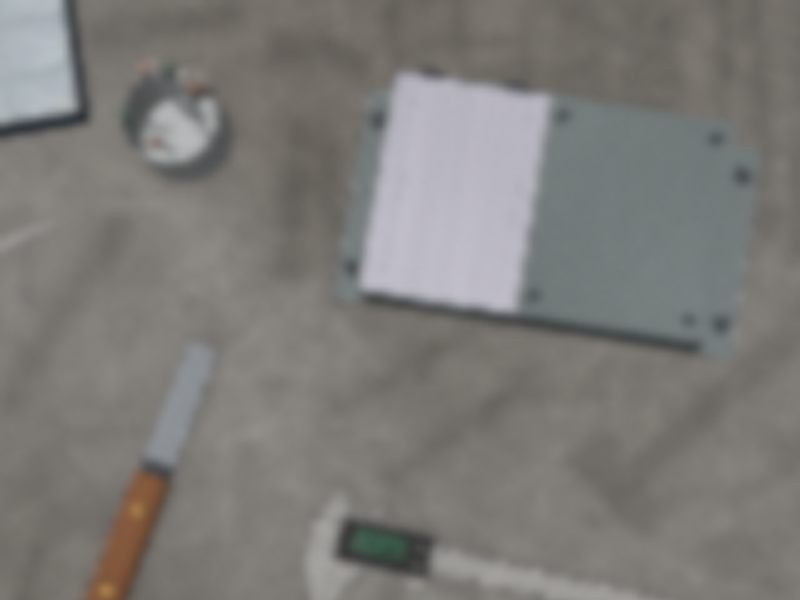

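View pics/c2.png

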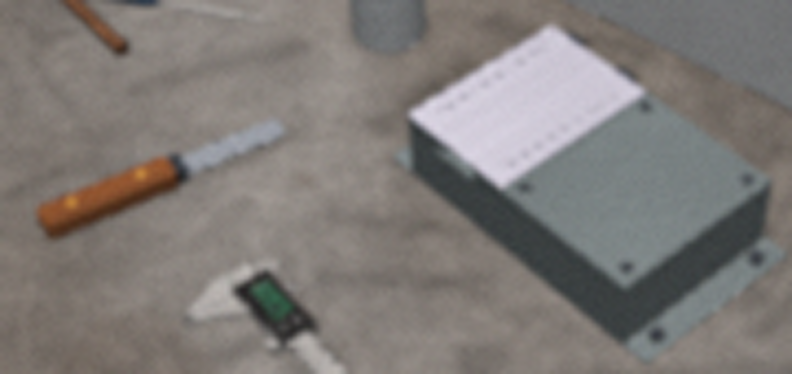

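```bash
cat >>h.py <<'E'
def blob(m,seed):
    k,l=cv2.connectedComponents(m.astype(np.uint8)); return (l==l[seed[1],seed[0]]).astype(np.uint8)
def quad(m):
    c=max(cv2.findContours(m,0,2)[0],key=cv2.contourArea); return cv2.boxPoints(cv2.minAreaRect(c)),cv2.approxPolyDP(cv2.convexHull(c),4,True)[:,0]
E
python3 - <<'E'
from h import *
D={n:np.load(f"pics/{f}0.npz") for n,f in(("T","top"),("S","scene"))}
seeds={"T":((230,170),),"S":((265,165),)}
for n,d in D.items():
    hsv=cv2.cvtColor(d["frame"],cv2.COLOR_RGB2HSV).astype(int)
    m=blob((hsv[...,2]>165)&(hsv[...,0]>110),seeds[n][0])
    ys,xs=np.where(m); W=ray(d,np.c_[xs,ys],.059)[:,:2]
    r=cv2.minAreaRect(W.astype(np.float32)); print(n,"cover n",m.sum(),"mean",W.mean(0).round(4),r)
    print(" quad",ray(d,quad(m)[1],.059)[:,:2].round(3).tolist())
    m=((hsv[...,0]<15)&(hsv[...,1]>110)&(hsv[...,2]>80)); m=blob(m,(164,240) if n=="T" else (168,184))
    ys,xs=np.where(m); W=ray(d,np.c_[xs,ys],.014)[:,:2]; ev=np.linalg.eigh(np.cov(W.T))[1][:,1]
    print(n,"handle",W.mean(0).round(4),np.degrees(np.arctan2(ev[1],ev[0])),np.ptp(W@ev))
T=D["T"]; tip=ray(T,[(140+201/5,130+345/5)],.01); print("tipT",tip)
print("tipS",ray(D["S"],[(145+280/4.4,140+128/4.4)],.01))
E
```

```text
T cover n 1335 mean [0.6369 0.0359] ((0.6379002332687378, 0.03576964884996414), (0.09195602685213089, 0.1300494223833084), 79.49272918701172)
 quad [[0.708, 0.064], [0.691, -0.02], [0.568, 0.003], [0.584, 0.09]]
T handle [0.4326 0.2368] 159.3900568433565 0.09072045548993546
S cover n 983 mean [0.6312 0.0348] ((0.6330608129501343, 0.03579235076904297), (0.09376751631498337, 0.13329367339611053), 80.15768432617188)
 quad [[0.689, -0.017], [0.562, 0.0], [0.578, 0.087], [0.702, 0.07]]
S handle [0.4268 0.237 ] 160.2042356753125 0.09460477514369181
tipT [[0.55404167 0.19207843 0.01      ]]
tipS [[0.54760558 0.18833396 0.01      ]]
```

```bash
cat >>h.py <<'E'
from plant import bot
yaw=np.radians(-10.3); CO=np.array([.6251,-.0188,0])
def Rz(a): return np.array([[np.cos(a),-np.sin(a),0],[np.sin(a),np.cos(a),0],[0,0,1.]])
RC=Rz(yaw)
def cw(x,y,z): return CO+RC@np.array([x,y,z])/1000   # case mm -> world m
def down(u,s=1):  # tool down, jaws across heading u
    y=np.array([0,0,-1.]); z=s*np.array([-np.sin(u),np.cos(u),0]); return np.c_[np.cross(y,z),y,z]
SY=np.radians(-20.2); SP=np.array([.4297,.237])
E
python3 - <<'E'
from h import *
q=bot.read_joint_pos()
for s in(1,-1):
    for p,u in((np.r_[SP,.003],SY),(cw(-147,55,40),yaw),(cw(-65,55,130),yaw)):
        r=bot.solve_ik(p,down(u,s)); print(s,None if r is None else np.round(r,2))
t=bot.read_time()
bot.move_ptp(np.r_[SP,.09],down(SY,1))
print(bot.move_straight(np.r_[SP,.003],.1,force_limit=8),bot.read_position(),bot.read_force())
bot.grab(80); print(bot.read_width(),bot.read_position(),bot.read_force())
bot.move_straight(np.r_[SP,.10],.1); print(bot.read_position(),bot.read_width(),bot.read_force(),bot.read_time()-t)
for n in("scene","top"):
    d=bot.get_image(n); np.savez(f"pics/{n}1.npz",**d)
    c=proj(d,np.r_[SP,.1])[0].astype(int); x0,y0=max(0,c[0]-70),max(0,c[1]-75)
    show(d,f"pics/{n}1.png",(x0,y0,x0+140,y0+110),4)
cv2.imwrite("pics/g1.png",cv2.resize(np.hstack([cv2.imread("pics/scene1.png"),cv2.imread("pics/top1.png")]),(800,314)))
E
```

```text
1 [-0.52  0.74 -0.04  2.07  0.08  0.33  0.6 ]
1 [-0.14  0.67 -0.04  2.05  0.07  0.42  1.16]
1 [-0.11  0.61 -0.02  1.77  0.01  0.76  1.26]
-1 [-0.84  0.79  0.44  2.08 -0.8   0.44 -1.69]
-1 [-0.47  0.72  0.47  2.06 -0.66  0.51 -1.27]
-1 [-0.53  0.7   0.68  1.78 -0.56  0.86 -1.34]
False [0.43006966 0.23726571 0.00341841] [-0.67568451 -0.83074587  0.40955778]
0.2334541476731299 [0.42983629 0.23710424 0.00352299] [-0.43004453 -0.34086282  5.6613493 ]
[0.42924697 0.23673552 0.09942564] 0.23222930866077776 [ 0.82605327 -0.39439783  0.03700567] 4.233300000000001
```

View pics/g1.png

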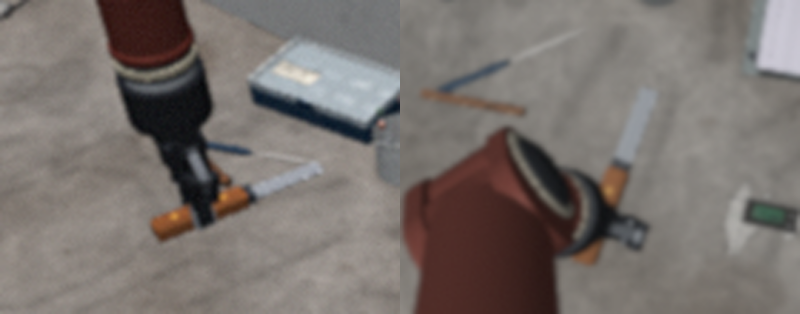

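```bash
python3 - <<'E'
from h import *
L=[]
for n,uv in(("scene",(319,165)),("top",(249,90))):
    d=np.load(f"pics/{n}1.npz"); c=proj(d,np.r_[SP,.1])[0].astype(int); o=np.array([max(0,c[0]-70),max(0,c[1]-75)])
    p=o+np.array(uv)/2.857; a=ray(d,p,0)[0];b=ray(d,p,.2)[0]; L.append((a,(b-a)/np.linalg.norm(b-a)))
    print(n,p,ray(d,p,.105),"pred",proj(d,np.r_[SP+.13*np.array([np.cos(SY),np.sin(SY)]),.1055]))
A=sum(np.eye(3)-np.outer(u,u) for a,u in L); B=sum((np.eye(3)-np.outer(u,u))@a for a,u in L); print(np.linalg.solve(A,B))
E
```

```text
scene [204.65558278 144.75288764] [[0.5505599  0.19207855 0.105     ]] pred [[204.89761959 144.41284454]]
top [174.15435772 195.50157508] [[0.55157821 0.19127859 0.105     ]] pred [[173.81961993 195.43713682]]
[0.55111693 0.19173723 0.10488211]
```

```bash
cat >>h.py <<'E'
TY=yaw
def tip(x,y,z,s=.1,**k): return bot.move_straight(cw(x-130,y,z-5.5),s,orientation=down(TY,1),**k)
E
python3 - <<'E'
from h import *
bot.grab(120)
bot.move_ptp(cw(-95-130,55,60),down(TY,1)) if bot.solve_ik(cw(-225,55,60),down(TY,1)) is not None else print("noik")
print(bot.read_position())
try:
    tip(-80,55,49.5,.1); print(bot.read_force())
    print(tip(-35,55,49.5,.08,force_limit=6),bot.read_force(),bot.read_position())
    for th in(.0,.15,.3):
        tip(65-100*np.cos(th),55,55+100*np.sin(th),.06); print(th,bot.read_force().round(2),bot.read_moment().round(2))
except bot.PlanningError as e: print("PE",e)
print(bot.read_time())
d=bot.get_image("scene"); np.savez("pics/scene2.npz",**d); show(d,"pics/scene2.png",(185,100,335,220),5)
E
```

```text
[0.4144492  0.07626674 0.06019271]
[ 0.08840962 -0.05033304 -0.25642641]
False [-0.3089719   0.32818134 -1.35273701] [0.47180278 0.06483734 0.04395574]
0.0 [-0.29  0.66 -1.12] [-0.01  0.06 -0.04]
0.15 [-0.7  -0.53 -1.78] [ 0.02  0.11 -0.01]
0.3 [-0.76 -0.05 -1.45] [-0.    0.16  0.02]
7.4917
```

View pics/scene2.png

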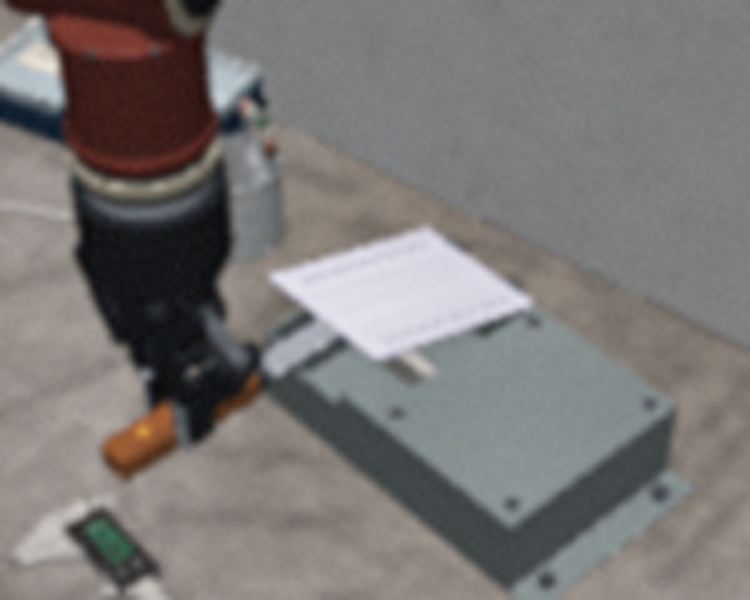

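The cover is levered up about 0.3 rad with the blade under its front edge, at about (330,330). The bar shows at about (410,365). I'll carry on.

```bash
python3 - <<'E'
from h import *
try:
    for th in(.5,.7,.9,1.1,1.3,1.45,1.58,1.66):
        tip(65-100*np.cos(th),55,55+100*np.sin(th),.1); print(th,bot.read_force().round(2))
except bot.PlanningError as e: print("PE",e)
print(bot.read_time(),bot.read_position())
d=bot.get_image("scene"); np.savez("pics/scene3.npz",**d); show(d,"pics/scene3.png",(185,70,335,220),4)
E
```

```text
0.5 [ 1.06  0.14 -1.71]
0.7 [ 0.39  0.34 -0.82]
0.9 [-0.18  0.52 -0.94]
1.1 [-0.9  -1.22 -1.02]
1.3 [-0.36 -0.3  -0.96]
1.45 [ 0.12 -0.48 -0.92]
1.58 [-0.43 -0.6  -0.42]
1.66 [-1.03  0.56 -1.67]
10.125 [0.57975216 0.04528777 0.14900876]
```

View pics/scene3.png

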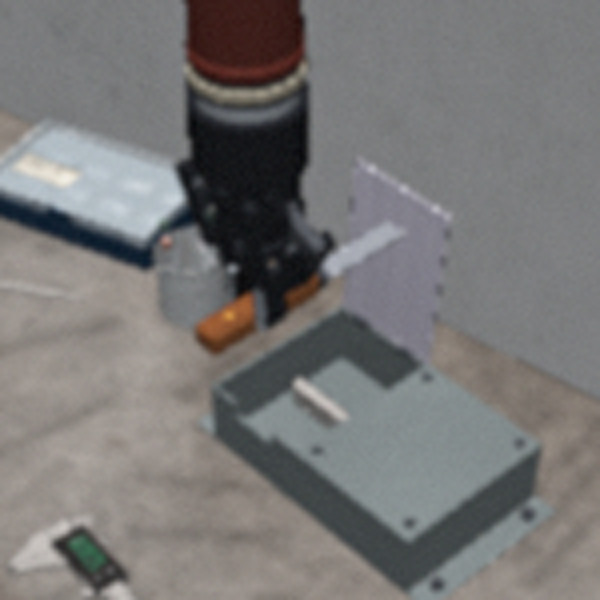

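The cover stands upright, with its top edge from (360,160) to (450,215). The bar's left end shows in the hatch at about (300,383). Next I'll lay the scraper back where it was.

```bash
python3 - <<'E'
from h import *
tip(0,55,152,.2)
bot.move_ptp(np.r_[SP,.08],down(SY,1))
print(bot.move_straight(np.r_[SP,.0045],.1,force_limit=6),bot.read_position(),bot.read_force())
bot.let_go(); bot.hold(.2)
bot.move_straight(np.r_[SP,.12],.25)
q=bot.read_joint_pos(); q[0]-=.5; bot.move_joints(q)
print(bot.read_time(),bot.read_position())
for n,b in(("scene",(145,80,325,230)),("top",(150,130,310,260))):
    d=bot.get_image(n); np.savez(f"pics/{n}4.npz",**d); show(d,f"pics/{n}4.png",b,4)
a=cv2.imread("pics/scene4.png");b=cv2.imread("pics/top4.png")
b=cv2.copyMakeBorder(b,0,a.shape[0]-b.shape[0],0,0,cv2.BORDER_CONSTANT)
show(np.load("pics/top4.npz"),"pics/t4.png",(150,130,310,250),5)
show(np.load("pics/scene4.npz"),"pics/s4.png",(225,115,325,190),8)
E
```

```text
True [0.42962589 0.23565492 0.00371774] [ 0.05384963 -0.2243821   3.67034476]
14.7333 [0.26470405 0.41196922 0.11924484]
```

View pics/t4.png

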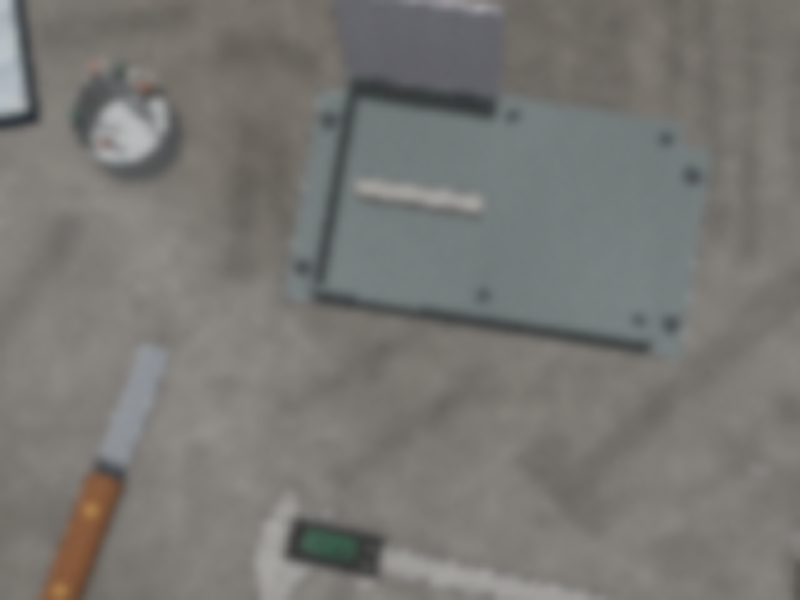

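View pics/s4.png

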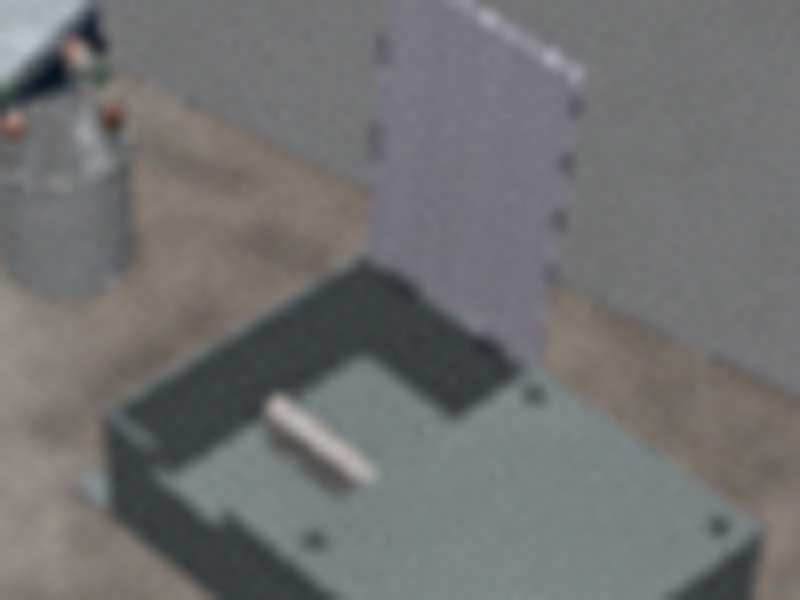

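The scraper lies back on the bench at about (90,500) in the top crop. The bar's top face runs from (356,187) to (482,204), where the deck edge cuts it off. I'll measure it in both views.

```bash
python3 - <<'E'
from h import *
ci=lambda P:((P-CO)@RC*1000).round(1)
for n,box,thr in(("top",(215,160,255,176),175),("scene",(255,160,275,178),175)):
    d=np.load(f"pics/{n}4.npz"); hsv=cv2.cvtColor(d["frame"],cv2.COLOR_RGB2HSV).astype(int)
    x0,y0,x1,y1=box; f=d["frame"].astype(int); w=(f[...,0]-f[...,2]); m=np.zeros(w.shape,bool); m[y0:y1,x0:x1]=((f[...,0]>f[...,1]+2)&(hsv[...,2]>150))[y0:y1,x0:x1]
    ys,xs=np.where(m); W=ray(d,np.c_[xs,ys],.023); C=(W-CO)@RC*1000
    l=np.cov(C[:,:2].T); ev=np.linalg.eigh(l)[1][:,1]; ev*=np.sign(ev[1])
    print(n,m.sum(),C.mean(0).round(1),"y",C[:,1].min().round(1),C[:,1].max().round(1),"x",C[:,0].min(),C[:,0].max(),"dev deg",np.degrees(np.arctan2(-ev[0],ev[1])))
    for nm,uvs,z in(("deckcorner front",{"top":(0,0),"scene":(0,0)},.056),):pass
T=np.load("pics/top4.npz");S=np.load("pics/scene4.npz")
pt=lambda u,v:(150+u/5,130+v/5); ps=lambda u,v:(225+u/8,115+v/8)
# screws near deck edge & rim corners
for a,z in((pt(484,295),.056),(pt(513,116),.056),(pt(639,320),.056),(pt(667,139),.056)): print("T screw",ci(ray(T,[a],z)))
for a,z in((ps(315,540),.056),(ps(534,394),.056),(ps(718,523),.056)): print("S screw",ci(ray(S,[a],z)))
print("bar ends T",ci(ray(T,[pt(356,187),pt(482,204)],.023)),"S",ci(ray(S,[ps(272,402),ps(372,476)],.023)))
E
```

```text
top 1 [ 9.4 79.3 23. ] y 79.3 79.3 x 9.369505633771416 9.369505633771416 dev deg nan
scene 34 [ 4.9 60.5 23. ] y 36.1 87.6 x 0.936007312994169 9.43009756963689 dev deg 0.867895417710385
T screw [[-51.3  -1.7  56. ]]
T screw [[57.9 -1.  56. ]]
T screw [[-51.2 -93.8  56. ]]
T screw [[ 59.1 -93.7  56. ]]
S screw [[-53.5  -1.8  56. ]]
S screw [[56.1 -1.5 56. ]]
S screw [[ 57.2 -92.   56. ]]
bar ends T [[ 6.8 87.5 23. ]
 [ 8.9 10.  23. ]] S [[ 4.5 86.8 23. ]
 [ 5.5 31.5 23. ]]<stdin>:7: RuntimeWarning: Degrees of freedom <= 0 for slice
  c *= np.true_divide(1, fact)
  c *= np.true_divide(1, fact)
```

```bash
cat >>h.py <<'E'
from scipy.spatial.transform import Rotation as Ro
BU=yaw+np.pi/2+np.radians(1.2)
def bo(al,s): return Ro.from_rotvec(al*RC[:,0]).as_matrix()@down(BU,s)
def bp(al,Py,Pz,x=5.,a=93.,h=4.):
    return cw(x,Py+a*np.cos(al)-h*np.sin(al),Pz+a*np.sin(al)+h*np.cos(al))
A=np.radians(26)
E
python3 - <<'E'
from h import *
T=np.load("pics/top4.npz"); print("cup",ray(T,[(150+125/5,130+125/5)],.095),bp(0,-33,3),bp(A,28,140))
for s in(1,-1):
    for al,y,z in((0,-33,100),(0,-33,3),(A,-28,5),(A,28,32),(A,28,140)):
        r=bot.solve_ik(bp(al,y,z),bo(al,s)); print(s,None if r is None else np.round(r,2))
E
```

```text
cup [[0.67011781 0.19254887 0.095     ]] [0.64074756 0.03933909 0.007     ] [0.64965805 0.08837037 0.18436369]
1 [ 0.2   0.79 -0.52  1.57  0.46  0.9   2.5 ]
1 [ 0.19  0.92 -0.5   1.63  0.59  0.75  2.39]
1 [ 0.72  1.17 -1.2   1.67  0.84  0.84  2.36]
1 [ 0.59  1.06 -1.09  1.65  0.68  0.76  2.4 ]
1 [ 0.54  0.83 -0.95  1.57  0.29  0.85  2.65]
-1 [-0.32  0.77  0.39  1.59 -0.36  0.85  0.05]
-1 [-0.27  0.89  0.31  1.64 -0.39  0.67  0.08]
-1 [ 0.19  0.83 -0.12  1.69 -0.6   0.69  0.44]
-1 [ 0.06  0.8  -0.04  1.67 -0.66  0.72  0.39]
-1 [-0.02  0.66  0.1   1.59 -0.65  0.94  0.29]
```

```bash
python3 - <<'E'
from h import *
bot.move_ptp(cw(-100,40,160),bo(0,-1))
bot.move_straight(bp(0,-33,110,4),.25)
print(bot.move_straight(bp(0,-33,25,4),.12,force_limit=6),bot.read_position(),bot.read_force())
r=bot.move_straight(bp(0,-33,3,4),.05,force_limit=6)
print(r,bot.read_position(),bot.read_force())
if not r:
    bot.grab(30); print(bot.read_width(),bot.read_position(),bot.read_force(),bot.read_time())
d=bot.get_image("scene"); np.savez("pics/scene5.npz",**d); show(d,"pics/scene5.png",(225,90,325,190),6)
E
```

```text
False [0.63914416 0.03975038 0.02925961] [-3.013742    0.22791845  0.13839544]
True [0.63941945 0.03966137 0.02665073] [-0.0443517  -0.2513949   0.58396166]
```

View pics/scene5.png

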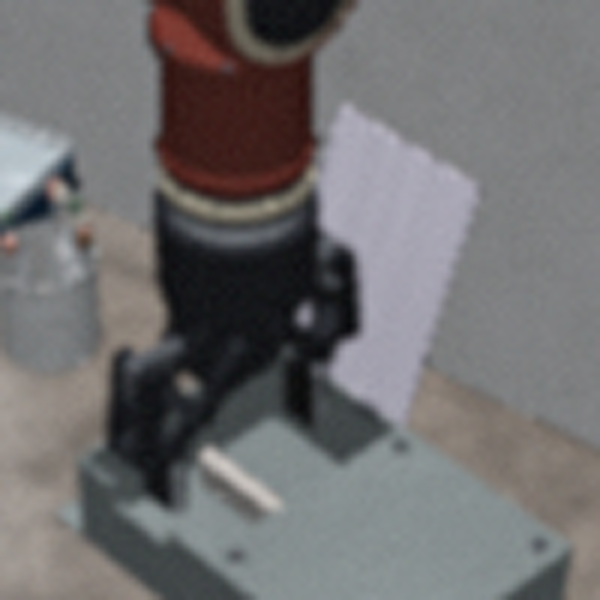

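The finger knuckle has nudged the cover further back, which still counts as open. Contact is light, about 0.5 N, so I'll continue the descent slightly more centred.

```bash
python3 - <<'E'
from h import *
bot.move_straight(bp(0,-33,23,3),.05); print(bot.read_force().round(2))
for z in(15,9,3):
    r=bot.move_straight(bp(0,-33,z,3),.05,force_limit=10); print(z,r,bot.read_position().round(4),bot.read_force().round(2))
    if r: break
if not r:
    bot.grab(30); print(bot.read_width(),bot.read_position(),bot.read_force())
print(bot.read_time())
E
```

```text
[0.16 0.71 0.95]
15 True [0.6363 0.0402 0.0204] [ 0.35 -0.59  0.41]
18.7333
```

```bash
python3 - <<'E'
from h import *
ci=lambda P:((P-CO)@RC*1000).round(1)
bot.move_straight(bp(0,-33,20,0),.05); print(ci(bot.read_position()),bot.read_force().round(2))
for z in(15,9,3):
    r=bot.move_straight(bp(0,-33,z,0),.04,force_limit=10); print(z,r,ci(bot.read_position()),bot.read_force().round(2))
    if r: break
if not r:
    bot.grab(30); print(bot.read_width(),ci(bot.read_position()),bot.read_force())
print(bot.read_time())
d=bot.get_image("scene"); np.savez("pics/scene6.npz",**d); show(d,"pics/scene6.png",(225,90,325,190),6)
E
```

```text
[ 0.5 60.  24.5] [-0.15  0.09  0.18]
15 False [-0.3 60.  18.6] [-0.09 -0.18 -0.11]
9 True [-2.2 60.  13.3] [-0.45 -0.83 -1.1 ]
19.4667
```

View pics/scene6.png

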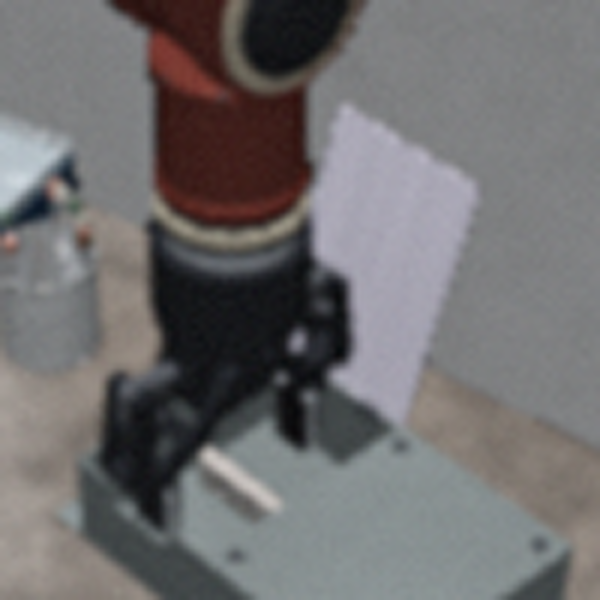

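Another light contact stopped the descent at TCP z = 13 mm. The fingers swing forward as they close, so they should still catch the top 10 mm of the bar from here. I'll close lightly, slide down along the bar now that the fingers are narrow, then grip hard.

```bash
python3 - <<'E'
from h import *
ci=lambda P:((P-CO)@RC*1000).round(1)
bot.grab(20); print(bot.read_width(),ci(bot.read_position()),bot.read_force().round(2))
p=bot.read_position(); x=ci(p)[0]
r=bot.move_straight(bp(0,-33,3.5,x),.03,force_limit=22); print(r,ci(bot.read_position()),bot.read_force().round(2))
bot.grab(100); print(bot.read_width(),ci(bot.read_position()),bot.read_force().round(2),bot.read_time())
d=bot.get_image("scene"); np.savez("pics/scene7.npz",**d); show(d,"pics/scene7.png",(225,90,325,190),6)
E
```

```text
0.1029102509046912 [ 0.  60.1 14.9] [ 2.75 -0.77  2.4 ]
True [ 1.4 60.2 13.3] [-0.4  -0.94  3.45]
0.069872084074705 [ 1.5 60.2 13.6] [-1.08 -0.18  5.73] 20.6417
```

View pics/scene7.png

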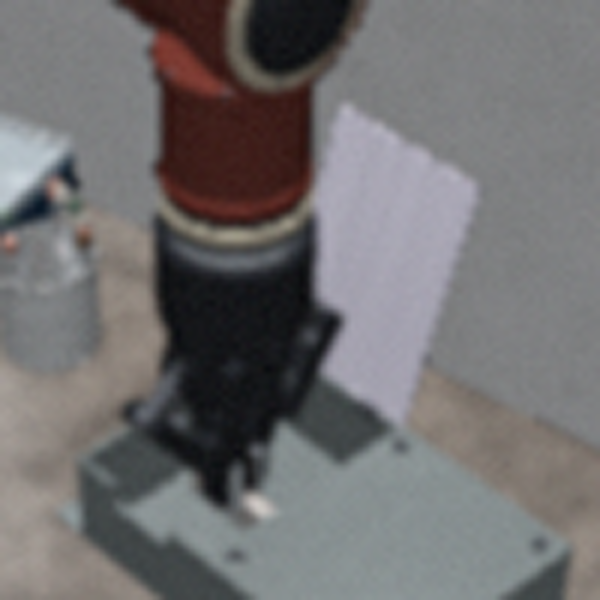

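The pads hold the bar at about (245,500). Next I'll tilt it left end up.

```bash
python3 - <<'E'
from h import *
ci=lambda P:((P-CO)@RC*1000).round(1)
bot.grab(120)
K=dict(x=1.4,h=10.5)
bot.move_straight(bp(0,-33,5,**K),.04); print(bot.read_force().round(2))
for a,y in((9,-31),(18,-29.5),(26,-28)):
    al=np.radians(a); bot.move_straight(bp(al,y,5,**K),.08,orientation=bo(al,-1)); print(a,ci(bot.read_position()),bot.read_force().round(2),bot.read_width())
bot.hold(.2); print(bot.read_time())
d=bot.get_image("scene"); np.savez("pics/scene8.npz",**d); show(d,"pics/scene8.png",(215,80,325,190),5)
E
```

```text
[ 0.97  0.66 -3.46]
9 [ 1.6 55.8 29.7] [ 0.57  0.32 -3.31] 0.06383352661260819
18 [ 1.4 53.6 42.8] [-0.43  0.5  -1.86] 0.06305984343136911
26 [ 1.3 49.9 54. ] [-0.32  0.48 -2.76] 0.06094650607482991
22.325
```

```bash
cat >>h.py <<'E'
def barpts(d,lo,hi):
    f=d["frame"].astype(int); v,u=np.where((d["range_z"]>0)); z=d["range_z"][v,u]
    q=np.linalg.solve(d["mtx"],np.c_[u,v,np.ones(len(u))].T).T*z[:,None]*[1,-1,-1]
    C=((q@d["pose"][:3,:3].T+d["pose"][:3,3])-CO)@RC*1000; c=f[v,u]
    k=(C>lo).all(1)&(C<hi).all(1)&(c[:,0]>c[:,2]+3)&(c.max(1)>90); return C[k],c[k]
E
python3 - <<'E'
from h import *
al=A
for n in("scene","top"):
    d=np.load("pics/scene8.npz") if n=="scene" else bot.get_image("top")
    C,c=barpts(d,[-25,-40,8],[30,130,120])
    print(n,len(C)); o=np.argsort(C[:,1])
    print(np.c_[C,c][o][::max(1,len(C)//25)].astype(int).tolist())
print("pred left end centre",-28+120*np.cos(A)-10*np.sin(A),5+120*np.sin(A)+10*np.cos(A))
E
```

```text
scene 32
[[-5, 18, 46, 162, 160, 157], [0, 18, 47, 201, 198, 194], [-2, 21, 46, 201, 195, 191], [-1, 21, 49, 214, 209, 205], [2, 21, 46, 205, 200, 198], [-4, 23, 45, 167, 162, 159], [-7, 23, 43, 112, 110, 108], [-3, 24, 49, 201, 195, 192], [-7, 24, 47, 116, 114, 112], [-6, 25, 50, 154, 150, 147], [2, 26, 48, 207, 201, 199], [0, 27, 49, 209, 203, 199], [-7, 29, 52, 134, 131, 128], [1, 29, 50, 205, 199, 196], [-2, 29, 48, 181, 177, 173], [-2, 29, 52, 202, 196, 193], [-4, 32, 51, 172, 169, 167], [0, 33, 51, 205, 199, 196], [1, 34, 55, 196, 192, 188], [-6, 34, 52, 132, 129, 126], [0, 35, 51, 200, 194, 190], [0, 36, 54, 209, 202, 201], [-3, 36, 52, 175, 172, 168], [0, 37, 57, 200, 196, 192], [-6, 38, 53, 129, 127, 125], [-2, 38, 54, 204, 198, 195], [-6, 38, 60, 156, 153, 152], [-2, 38, 58, 196, 190, 188], [0, 41, 59, 145, 143, 140], [4, 41, 55, 151, 150, 147], [-8, 102, 54, 117, 116, 113], [25, 105, 52, 130, 128, 124]]
top 10
[[3, 60, 65, 156, 155, 152], [2, 62, 68, 167, 166, 163], [0, 65, 72, 170, 168, 165], [-1, 65, 67, 151, 149, 147], [4, 66, 70, 165, 165, 161], [-2, 67, 72, 143, 142, 139], [0, 68, 71, 168, 166, 163], [3, 68, 71, 168, 167, 164], [0, 71, 69, 161, 159, 156], [3, 71, 69, 166, 165, 162]]
pred left end centre 75.47157408800926 66.59247807768097
```

```bash
python3 - <<'E'
from h import *
ci=lambda P:((P-CO)@RC*1000).round(1)
K=dict(x=1.4,h=10.5); t=np.tan(A)
for y in(-14,0,14,30):
    bot.move_straight(bp(A,y,5+(y+28)*t,**K),.1); print(y,ci(bot.read_position()),bot.read_force().round(2),bot.read_width())
bot.move_straight(bp(A,30,150,**K),.12); bot.hold(.5)
print(ci(bot.read_position()),bot.read_force().round(2),bot.read_width(),bot.read_time())
print("pred ends z",150+10*np.cos(A),150+120*np.sin(A)+10*np.cos(A))
for n in("scene","top"):
    d=bot.get_image(n); np.savez(f"pics/{n}9.npz",**d)
    C,c=barpts(d,[-30,0,100],[30,180,260]); o=np.argsort(C[:,1]); print(n,len(C),C[o][::max(1,len(C)//12)].astype(int).tolist())
    # scraper check: orange handle
    hsv=cv2.cvtColor(d["frame"],cv2.COLOR_RGB2HSV).astype(int); m=((hsv[...,0]<15)&(hsv[...,1]>110)&(hsv[...,2]>80)); m=blob(m,(164,240) if n=="top" else (168,184))
    ys,xs=np.where(m); print("handle",m.sum(),ray(d,np.c_[xs,ys],.014).mean(0).round(3))
    d0=np.load(f"pics/{n}0.npz"); df=np.abs(d["frame"].astype(int)-d0["frame"]).max(2)
    for nm,p in dict(cup=(.670,.1925,.095),bush=(0,0,0)).items():
        if nm=="cup": u=proj(d,p)[0].astype(int); print("cup diff",df[u[1]-8:u[1]+9,u[0]-8:u[0]+9].mean())
    r=(slice(165,205),slice(330,385)) if n=="top" else (slice(205,275),slice(345,395)); print("bushings/vblock diff",df[r].mean())
E
```

```text
-14 [ 1.3 67.4 62.9] [-1.09 -0.27 -2.52] 0.05935303492356109
0 [ 1.3 80.5 69.5] [-1.17 -0.7  -2.73] 0.059841954931946974
14 [ 1.3 94.2 76.1] [ 0.26 -0.39 -2.28] 0.06716364022141087
30 [  1.2 110.   83.8] [ 0.55  0.06 -2.35] 0.06439921002736398
[  1.4 109.  200.1] [ 0.47  0.22 -2.73] 0.06073928207444445 25.3
pred ends z 158.98794046299167 211.59247807768097
scene 123 [[-1, 23, 169], [-1, 31, 150], [2, 36, 173], [2, 40, 177], [-3, 45, 170], [0, 49, 180], [-5, 55, 183], [0, 60, 184], [-2, 67, 188], [-3, 74, 191], [-3, 82, 197], [-1, 88, 196], [0, 94, 205]]
handle 226 [0.426 0.232 0.014]
cup diff 11.079584775086506
bushings/vblock diff 12.289714285714286
top 55 [[0, 31, 174], [9, 33, 171], [1, 37, 175], [18, 107, 221], [6, 116, 214], [2, 118, 216], [-3, 121, 205], [0, 123, 214], [-1, 125, 196], [5, 126, 218], [2, 128, 219], [0, 130, 219], [0, 133, 217], [-2, 136, 212]]
handle 173 [0.431 0.235 0.014]
cup diff 13.653979238754324
bushings/vblock diff 13.416363636363636
```

```bash
python3 - <<'E'
from h import *
d=np.load("pics/scene9.npz"); d0=np.load("pics/scene0.npz"); df=np.abs(d["frame"].astype(int)-d0["frame"]).max(2)
print("baseline noise (static)",df[300:340,380:440].mean(),df[60:100,200:300].mean())
v,u=np.where(d["range_z"]>0); z=d["range_z"][v,u]
q=np.linalg.solve(d["mtx"],np.c_[u,v,np.ones(len(u))].T).T*z[:,None]*[1,-1,-1]
C=((q@d["pose"][:3,:3].T+d["pose"][:3,3])-CO)@RC*1000
k=(C[:,0]>55)&(C[:,0]<130)&(C[:,1]>12)&(C[:,1]<98)&(C[:,2]>70)&(C[:,2]<200)
s=np.polyfit(C[k,2],C[k,0],1); print("cover pts",k.sum(),"angle",np.pi/2+np.arctan(s[0]))
print(bot.read_width(),bot.read_force().round(2),np.abs(bot.read_qd()).max(),bot.read_time())
bot.hand_in()
E
```

```text
baseline noise (static) 12.115416666666667 33.252
cover pts 879 angle 1.8990241759366122
0.06510653914922343 [ 0.34 -0.11 -1.53] 0.0007305733873128363 25.4
the job is handed in; nothing more can be done
```

I levered the cover open with the scraper, laid the scraper back where it had been, and tilted the bar out left end first. I handed in at 25.4 s with the bar held at rest above the case; no verdict is reported.

**Last checks**
- **Bar:** it is held at a 26° tilt. Depth readings put its top edge at about 169–219 mm, which agrees with end centres at about 159 and 212 mm against the 112 mm needed. Joint speeds were near zero.
- **Tilt out:** the depth check put the left end centre about 3 mm lower than planned, at about 63–64 mm against the 60 mm needed. The move along the bar's axis then raised it further while the right end was still under the deck.
- **Cover:** about 1.90 rad, at its stop.
- **Scraper:** it is within about 5 mm of its starting spot. I checked its position but not its height after release.
- **Bystanders:** the images around the cup, bushings and V-block differ from the first ones by no more than about the camera noise, so they look unmoved.

**What did not go to plan**
- While lowering the open gripper, something on the hinge side, probably a finger knuckle, touched the case or cover. That pushed the cover from about 1.66 rad to its stop.
- The force limit ended the descent early, and sliding lower after closing also stopped at the limit. The grip therefore takes only about the top 10 mm of the bar, but it held with no sign of slip.
- The 12-picture limit was reached, so the tilt and the end state were checked by numbers only.

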